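# Count three colonies with the touch pen

## Robot

A 7-joint arm with a two-finger parallel gripper is mounted at the origin on the work surface. World frame = base frame: x ahead of the robot, y to its left, z up, the work surface at z = 0. Lengths are in m, angles in degrees, forces in N, time in s.
With the tool pointing down it reaches from about 0.4 to 0.85 m from the base axis. Payload 6.9 kg.
Tool frame: the origin (TCP) lies between the finger pads; the fingertips stand 22 mm ahead of it and the grasp point (between the pads) lies 3 mm ahead of it; z points along the fingers, y is the line along which they close (so a half turn about z gives the same grasp; the last joint's range is limited). The gripper opens to 85 mm and grips with 20 to 120 N. Pads are 22 mm wide; open, the fingers measure 114 mm over their backs; the gripper's body (76 mm by 85 mm) begins 54 mm behind the grasp point. The pads swing forward as they close: fully open they stand 13 mm farther back than shut.
Start: joints at [75.716, 29.078, -13.613, 85.955, 7.202, 65.827, -8.869], TCP at [0.217, -0.586, 0.253] pointing down, gripper open.
Joint ranges: [-176.47, 176.47], [-13.61, 117.27], [-81.72, 77.17], [0.22, 143.17], [-87.28, 267.28], [10, 112.55], [-165.47, 165.47]. Speed limits (degrees/s): [136.94, 136.94, 180, 180, 180, 180, 180].

## Interface

Orientations are given as [roll, pitch, yaw] about the fixed x, y, z axes, in that order (R = Rz(yaw) Ry(pitch) Rx(roll)).
In Python, from bench import ctrl gives the robot as it stands.
- The arm moves only by the tool move_arm, never from a script. Its argument "deltas" is a list of rows, each a list of 5 numbers: the shift along the tool's x, y, z each as a share of 75 mm, from -1 to 1, then the turn about the tool's z as a share of pi rad, from -1 to 1, then the opening, from 0 (shut) to 1 (fully open). A call has exactly 5 rows; each row shifts and turns the commanded pose from where the row before left it, along the tool's axes as they then stand; what a row does not reach is not made up. A row lasts 1/10 s, in which the tool goes at most 50 mm and 8.59 degrees, less where a joint would pass 70% of its speed; a pose out of reach is approached as far as the arm can. A call with a number of a shift or a turn outside -1 to 1 is refused whole. A call with a gripper value outside its range is refused whole. The fingers move at their own pace and stop on an object; "newtons" is the grip in N (left out, the last holds). Time passes only in rows, so rows that do not move let the fingers close, or fill a call up. It gives the time, the measured TCP pose, the force, the opening and the grip force at its end, in the units of the state.
- ctrl.get_obs(): the state, without advancing time (a new reading comes with each control period).
- ctrl.get_image(name): name is "side" or "top" or "wrist"; returns a dict with "image" (420x560x3 uint8, red, green, blue), "mtx" (3x3 intrinsics, pixels), "distortion" ([k1, k2, p1, p2, k3] as OpenCV has them; the pictures are not rectified), "eye" and "orientation" of the camera in the world; the wrist camera has in their place "mount" (4x4, takes a point from camera to tool coordinates, whose origin is the TCP and whose axes are the flange's). Camera axes: x right, y up, looking along -z (the intrinsics and any distortion apply to the point x, -y, -z); pixel columns grow to the right and rows downward; lengths in m; the calibration is good to about 2 mm. A picture is of the moment at which its call begins: read the wrist's pose just before it. There is no depth.
- ctrl.close_job(): hands the job in; it is judged then, once.
The state is a dict: "time_s": time; "q": joint angles; "qvel": joint speeds; "joint_torque": joint torques, N m; "ee_pos": TCP position; "ee_rot": TCP orientation; "wrist_force": force on the tool from outside, world axes, zero at the start; "torque": the same for the moment, N m; "opening": opening from 0.0 (shut) to 1.0 (fully open); "grasp_force": force on a finger pad.
Only numpy, scipy, OpenCV 4.12 (cv2) and the standard library are available. Lean on these libraries where they do the work, as an engineer would, in place of code of your own. Each camera call takes 0.05 s, during which the arm holds its last target. There are 200 camera calls.

## Task

Take the counting pen from its stand and use its tip to count the three colonies on the culture dish of the sloping colony counter, touching the largest first, then the middle-sized, then the smallest. Hold the pen square to the dish and press gently, just until the sprung pad under the dish has given about 4 mm (the thin dish cracks if it is pressed in 8 mm or knocked), and press on nothing but the colonies. Then hang the pen upright by its flange in the fork of its stand, leaving the other things on the bench where they are.

Things in the scene. Friction and masses are not known exactly. Their poses are not given: they have to be found in the camera images.
- counter: Colony counter, fixed: white wedge-shaped housing 200 mm wide, 200 mm deep, 35 mm high at its front edge, 135 mm at its back. Its top slopes 30 degrees, down towards -x of its own frame, and carries the round pad with the culture dish; the display and keys along its upper edge are flush. Origin: on the bench, 88 mm behind its front edge, mid-width; x points to the high back, z up
- pad (a joint): Sprung sensing pad in the counter's sloping face (black disc 112 mm across, the dish clamped on it). Value: how far it is pressed in, in m, square to the slope; 0 when left alone, stop at 0.012. It starts to move at about 2.6 N and gives 1 mm for every further 0.8 N (about 4.2 N at 2 mm, 9 N at 8 mm), and springs back
- colony_large (a point): Centre of the largest colony: round cream spot 18 mm across, flat on the upturned dish (88 mm across, flat brown face 30 mm above the slope and parallel to it). The dish starts turned to any angle and only turns if pushed hard sideways. z points squarely out of the face (30 degrees from vertical, towards the counter's low front); x, y lie in the face. Moves with the pad
- colony_medium (a point): Centre of the middle-sized colony, a round cream spot 12 mm across on the same face; axes as for the large one. The three spots lie 27 to 28 mm from the dish's centre, 45 to 49 mm apart
- colony_small (a point): Centre of the smallest colony, a round cream spot 8 mm across on the same dish face; axes as for the large one
- pen: Counting pen, loose, 166 mm long, 35 to 70 g, white, steel tip; hangs upright in the stand. Origin: point of the tip; z runs up the pen. From the tip: steel cone to 36 mm, tip 4 mm across; square barrel 16 x 16 mm to 100 mm; round flange 40 mm across, 100 to 106 mm; square grip 18 x 18 mm, 106 to 166 mm, flat sides facing its x and y, clear all round and from above
- pen_tip (a point): The point of the pen's tip (same as the pen's origin)
- pen_flange (a point): Centre of the underside of the pen's flange, 100 mm up the pen from the tip
- stand: Pen stand, fixed: base plate 110 x 90 x 12 mm, a post at its back (+x) and on it a level two-pronged fork, its top 130 mm above the bench; nothing of it is higher. The prongs run along x, open end towards -x; the gap between them is 24 mm wide. Origin: on the bench under the point 'fork'; z up
- fork (a point): Point mid-gap, level with the top of the prongs (130 mm above the bench), where the centre of the underside of the pen's flange sits when it hangs. The open ends of the prongs are 32 mm from it towards -x, the closed end of the gap 28 mm towards +x. Axes as the stand
- vial: Bystander: small glass jar with orange cap, 26 mm across, 50 mm high, standing behind the pen stand. Origin at the centre of its underside
- dish_stack: Bystander: stack of three culture dishes, 88 mm across, 44 mm high, in front of the pen stand. Origin at the centre of its underside
- spatula: Bystander: steel spatula 160 mm long lying on the right. Origin near its middle, on its underside
- reagent_bottle: Bystander: brown bottle, 76 mm across, 170 mm high, at the far side. Origin at the centre of its underside
- sample_jar: Bystander: clear jar, 84 mm across, 110 mm high, at the far side. Origin at the centre of its underside
- canister: Bystander: steel canister, 94 mm across, 115 mm high, on the left. Origin at the centre of its underside
- foam_box: Bystander: white foam box 150 x 120 x 90 mm on the robot's left. Origin at the centre of its underside
- spray_bottle: Bystander: white spray bottle, 72 mm across, 200 mm high, on the right. Origin at the centre of its underside
Not all that is in view belongs to the job. Leave any red look-alike of the pen alone.

How it is judged (in metres and radians):
On the way, in this order (a step that is already met when the one before it is completed fails the run):
1. the large colony is touched: the pen tip on it, the pen within 10 degrees of square to the dish, and the pad pressed in at least 2 mm, for 0.2 s (value of joint pad above 0.002 m and distance between pen_tip and colony_large below 0.0105 m and angle between the z axis of pen and the z axis of colony_large, either way round below 0.175 rad and contact force between pen and counter above 1 N), for 0.2 s.
2. the medium colony is touched: the pen tip on it, the pen within 10 degrees of square to the dish, and the pad pressed in at least 2 mm, for 0.2 s (value of joint pad above 0.002 m and distance between pen_tip and colony_medium below 0.0075 m and angle between the z axis of pen and the z axis of colony_medium, either way round below 0.175 rad and contact force between pen and counter above 1 N), for 0.2 s.
3. the small colony is touched: the pen tip on it, the pen within 10 degrees of square to the dish, and the pad pressed in at least 2 mm, for 0.2 s (value of joint pad above 0.002 m and distance between pen_tip and colony_small below 0.0055 m and angle between the z axis of pen and the z axis of colony_small, either way round below 0.175 rad and contact force between pen and counter above 1 N), for 0.2 s.
At the end, for the whole second after the job is handed in: The pen hangs in the fork, upright within 6 degrees and at rest, the underside of its flange on the prongs within 5 mm in height and within 22 mm of the point 'fork' sideways; the pad has sprung back to less than 1 mm (horizontal distance between pen_flange and fork below 0.022 m and z of pen_flange in the frame of fork between -0.004 and 0.005 m and angle between pen's own z axis and vertical below 0.1 rad and linear speed of pen below 0.03 m/s and contact force between pen and stand above 0.1 N and value of joint pad below 0.001 m); the robot touches nothing.
It fails at once if the pad pressed in 8 mm or more (value of joint pad above 0.008 m).
It fails at once if more than 15 N between the pen and the counter or its dish (contact force between pen and counter above 15 N).
It fails at once if the gripper or arm pushes on the counter or its dish with more than 2 N (contact force between any of the fingers, the arm and counter above 2 N).
It fails at once if a false count: the pad pressed in over 2 mm with the pen tip more than 15 mm from every colony (value of joint pad above 0.002 m and distance between pen_tip and colony_large above 0.015 m and distance between pen_tip and colony_medium above 0.015 m and distance between pen_tip and colony_small above 0.015 m).
It fails at once if a bystander moved by more than 20 mm (distance of any of vial, dish_stack, spatula, reagent_bottle, sample_jar, canister, foam_box, spray_bottle from where it was at the start of the episode above 0.02 m).
It also fails if it takes over 61 s, if anything falls off the work surface, if the arm or the gripper's body presses on something with over 40 N, if the wrist force passes 120 N, or if a joint passes its speed limit or range.

## Working session

There is one attempt and no reset: what is moved stays moved. The work goes in short steps, Python scripts to look and compute and a tool call to move; the robot and the scene stay as the last step left them, time stands still between calls to the robot, and variables do not carry over. Pictures are saved under pics/ and viewed, at most 10 in all, crops included, and the job is handed in when it is done.

Besides the shell and the picture viewer there is one more tool, called after "Request:" as name([rows], argument=value, ...), one row to a line, values as JSON. move_arm: Moves the arm, as the interface text tells. Its arguments: {"type":"object","properties":{"deltas":{"type":"array"},"newtons":{"type":"number"}},"required":["deltas"]}

```bash
mkdir -p pics; ls; cat > h.py <<'E'
import numpy as np, cv2
from scipy.spatial.transform import Rotation as R
from bench import ctrl
def cam(name):
    o=ctrl.get_obs(); d=ctrl.get_image(name)
    K=np.array(d["mtx"],float); D=np.array(d["distortion"],float)
    if "mount" in d:
        T=np.eye(4); T[:3,:3]=rot(o["ee_rot"]); T[:3,3]=o["ee_pos"]
        T=T@np.array(d["mount"]); Rm,e=T[:3,:3],T[:3,3]
    else:
        e=np.array(d["eye"]); q=np.array(d["orientation"]); Rm=q if q.shape==(3,3) else rot(q)
    return dict(img=np.array(d["image"]),K=K,D=D,R=Rm,e=e)
def rot(r): return R.from_euler("xyz",r,degrees=True).as_matrix()
def ray(c,uv):
    p=cv2.undistortPoints(np.array(uv,float).reshape(-1,1,2),c["K"],c["D"]).reshape(-1,2)
    v=np.c_[p[:,0],-p[:,1],-np.ones(len(p))]@c["R"].T
    return v/np.linalg.norm(v,axis=1)[:,None]
def onz(c,uv,z):
    v=ray(c,uv); return c["e"]+v*((z-c["e"][2])/v[:,2])[:,None]
def onplane(c,uv,p0,n):
    v=ray(c,uv); return c["e"]+v*(((p0-c["e"])@n)/(v@n))[:,None]
def proj(c,P):
    q=(np.atleast_2d(P)-c["e"])@c["R"]; q=q*[1,-1,-1]
    return cv2.projectPoints(q.reshape(-1,1,3),np.zeros(3),np.zeros(3),c["K"],c["D"])[0].reshape(-1,2)
def save(c,f,box=None,s=1):
    im=c["img"]; 
    if box: im=im[box[1]:box[3],box[0]:box[2]]
    cv2.imwrite("pics/"+f,cv2.resize(im[:,:,::-1],None,fx=s,fy=s,interpolation=cv2.INTER_CUBIC))
E
python3 - <<'E'
from h import *
import pickle
o=ctrl.get_obs(); print(o)
C={n:cam(n) for n in("top","side")}
pickle.dump(C,open("c0.pkl","wb"))
d=ctrl.get_image("top");print(d["eye"],d["orientation"])
for n in C: print(n,C[n]["e"],C[n]["R"].round(2).tolist(),C[n]["K"][0,0]);save(C[n],n+"0.png")
E
```

```text
pics
{'time_s': 0.0, 'q': array([ 75.71605715,  29.12524185, -13.60932071,  86.00948812,
         7.20336589,  65.82633509,  -8.86970992]), 'qvel': array([-0.02651471, -0.00533453,  0.04258927,  0.04064381,  0.02458287,
       -0.03673591, -0.01299403]), 'joint_torque': array([-3.79037629e-04, -6.20600295e+01, -2.18626589e+00, -2.49658853e+01,
        1.28630528e-02,  1.19163998e-02, -1.56320002e-06]), 'ee_pos': array([ 0.21688873, -0.58566348,  0.25242825]), 'ee_rot': array([-1.79897976e+02,  3.02748822e-03,  2.03300843e+01]), 'wrist_force': array([ 0.11071648,  0.50740142, -0.67357589]), 'torque': array([ 0.02600396, -0.06285454,  0.01081033]), 'grasp_force': 0.0, 'opening': 1.0069938175762876}
[0.28218401 0.02388063 1.68921711] [ 12.20633975   0.33274094 -89.50649379]
top [0.28218401 0.02388063 1.68921711] [[0.01, 0.98, -0.21], [-1.0, 0.01, -0.01], [-0.01, 0.21, 0.98]] 545.7161525684351
side [ 0.41627967 -0.81792891  0.68458151] [[0.97, 0.15, -0.21], [-0.26, 0.54, -0.8], [-0.0, 0.83, 0.56]] 413.8543946112083
```

View pics/top0.png

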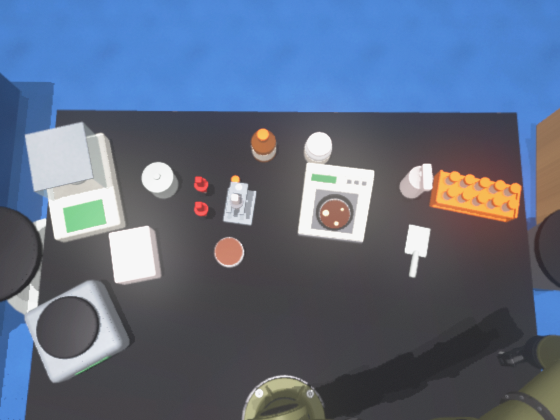

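View pics/side0.png

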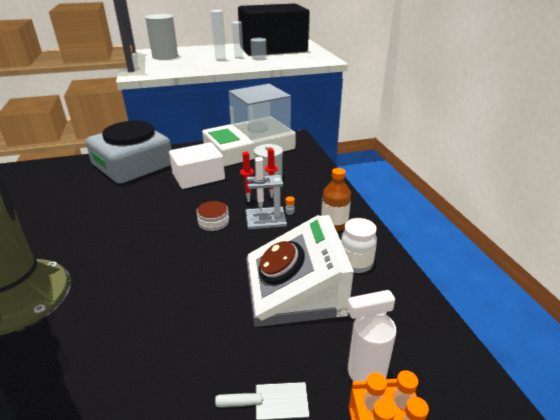

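The top view shows the white pen in the stand at about (238,190), red look-alikes at (201,184) and (201,209), and the counter around (337,203) with its dish at (334,213). In the side view the pen is at (259,170) and the dish at (281,259). The white pen matches the description, the two red ones do not. I'll confirm this in an enlarged crop.

```bash
python3 - <<'E'
from h import *
import pickle
C=pickle.load(open("c0.pkl","rb"));c=C["top"];s=C["side"]
A=cv2.resize(c["img"][160:235,190:265],(400,400),interpolation=2)
B=cv2.resize(s["img"][140:230,235:325],(400,400),interpolation=2)
cv2.imwrite("pics/crop.png",np.hstack([A,B])[:,:,::-1])
# counter/dish: colonies & dish by colour
for n,c,box in(("top",c,(305,180,370,240)),("side",s,(250,230,315,290))):
    x0,y0,x1,y1=box;im=c["img"][y0:y1,x0:x1]
    hsv=cv2.cvtColor(im,cv2.COLOR_RGB2HSV)
    br=((hsv[...,0]<15)|(hsv[...,0]>172))&(hsv[...,1]>120)&(hsv[...,2]>35)
    br=br.astype(np.uint8)
    k,_=cv2.findContours(br,0,1);k=max(k,key=cv2.contourArea);h=cv2.convexHull(k)
    e=cv2.fitEllipse(h);print(n,"dish",np.array(e[0])+[x0,y0],e[1],e[2])
    m=np.zeros_like(br);cv2.drawContours(m,[h],0,1,-1);m=cv2.erode(m,np.ones((3,3)))
    g=im.astype(float)[...,1]*m; w=np.clip(g-60,0,None)
    N,L,st,ce=cv2.connectedComponentsWithStats((w>30).astype(np.uint8))
    for i in range(1,N):
        if st[i,4]<3: continue
        q=cv2.dilate((L==i).astype(np.uint8),np.ones((3,3)))*w
        ys,xs=np.nonzero(q);print("  spot",(q[ys,xs]@xs/q.sum()+x0).round(2),(q[ys,xs]@ys/q.sum()+y0).round(2),st[i,4],q.sum())
E
```

```text
Traceback (most recent call last):
ValueError: max() iterable argument is empty
```

View pics/crop.png

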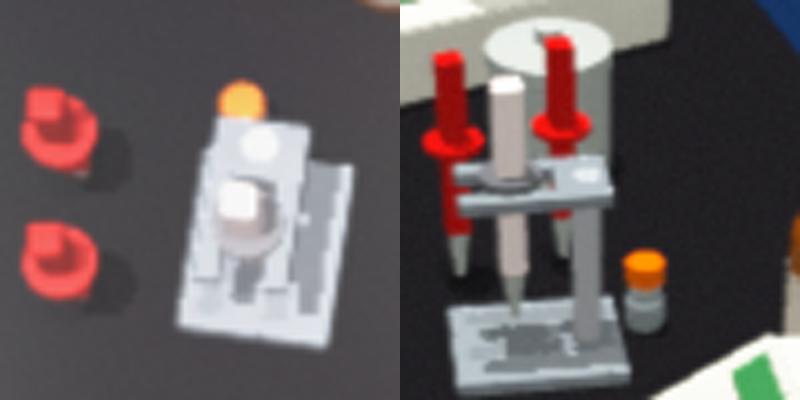

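The crop shows the only white pen in the stand's fork, with its top at top-view pixel (234.6,197.5) and side-view pixel (259.1,159.8). The red look-alikes are left of it. Next I'll localise the counter and the stand.

```bash
python3 - <<'E'
from h import *
import pickle
C=pickle.load(open("c0.pkl","rb"));t=C["top"];s=C["side"]
def tri(a,b):
    va,vb=ray(t,[a])[0],ray(s,[b])[0]
    A=np.c_[va,-vb];k=np.linalg.lstsq(A,s["e"]-t["e"],rcond=None)[0]
    p,q=t["e"]+k[0]*va,s["e"]+k[1]*vb;return (p+q)/2,np.linalg.norm(p-q)
print("pen top",tri((234.6,197.5),(259.1,159.8)),onz(t,[(234.6,197.5)],.196),onz(s,[(259.1,159.8)],.196))
print(t["img"].dtype,t["img"][213,325:345:4].tolist(),s["img"][259,268:296:5].tolist())
# white/grey housings
for n,c,box in(("top",t,(290,155,385,250)),):
    x0,y0,x1,y1=box;im=c["img"][y0:y1,x0:x1]
    w=(im.min(2)>120).astype(np.uint8)
    k,_=cv2.findContours(w,0,1);k=max(k,key=cv2.contourArea)
    ap=cv2.approxPolyDP(cv2.convexHull(k),4,True).reshape(-1,2)+[x0,y0];print(ap.tolist())
    for p in ap: print(p,onz(t,[p],.035).round(3),onz(t,[p],.135).round(3))
im=t["img"][185:240,308:362];cv2.imwrite("pics/dish.png",np.hstack([cv2.resize(im,(390,400),interpolation=2),cv2.resize(s["img"][225:295,245:315],(400,400),interpolation=2)])[:,:,::-1])
E
```

```text
pen top (array([0.61565752, 0.14430433, 0.18988988]), np.float64(0.0017845731127174263)) [[0.61339248 0.14388363 0.196     ]] [[0.61412706 0.13269224 0.196     ]]
uint8 [[247, 246, 239], [183, 143, 122], [159, 109, 93], [160, 111, 95], [160, 110, 94]] [[122, 49, 26], [120, 48, 23], [120, 50, 24], [148, 90, 60], [120, 47, 22], [148, 122, 114]]
[[304, 155], [330, 155], [374, 171], [362, 242], [298, 234]]
[304 155] [[ 0.788 -0.059  0.035]] [[ 0.758 -0.054  0.135]]
[330 155] [[ 0.789 -0.141  0.035]] [[ 0.758 -0.131  0.135]]
[374 171] [[ 0.737 -0.278  0.035]] [[ 0.71  -0.26   0.135]]
[362 242] [[ 0.513 -0.235  0.035]] [[ 0.499 -0.219  0.135]]
[298 234] [[ 0.536 -0.04   0.035]] [[ 0.521 -0.036  0.135]]
```

View pics/dish.png

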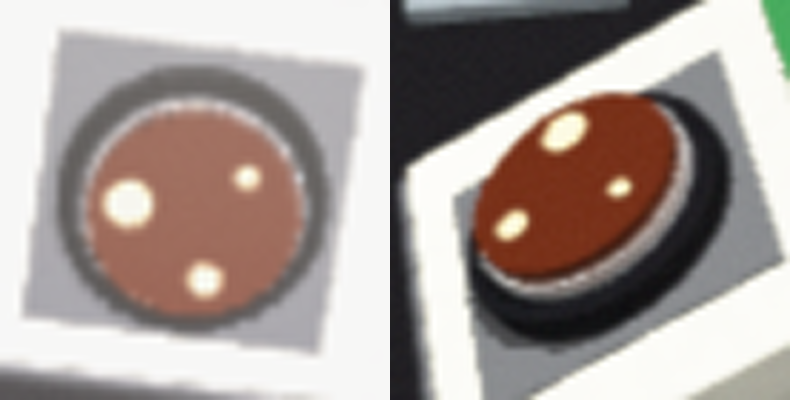

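```bash
cat >> h.py <<'E'
def tri(t,s,a,b):
    va,vb=ray(t,[a])[0],ray(s,[b])[0]
    k=np.linalg.lstsq(np.c_[va,-vb],s["e"]-t["e"],rcond=None)[0]
    p,q=t["e"]+k[0]*va,s["e"]+k[1]*vb;return (p+q)/2,np.linalg.norm(p-q)
def spot(c,uv,r):
    u,v=int(uv[0]),int(uv[1]);im=c["img"][v-r:v+r+1,u-r:u+r+1].astype(float)[...,2]
    w=np.clip(im-np.median(im)-40,0,None);ys,xs=np.mgrid[-r:r+1,-r:r+1]
    return np.array([u+(w*xs).sum()/w.sum(),v+(w*ys).sum()/w.sum()])
E
python3 - <<'E'
from h import *
import pickle
C=pickle.load(open("c0.pkl","rb"));t=C["top"];s=C["side"]
P=[]
for n,a,b,r in(("L",(325.7,212.9),(275.6,247.9),4),("M",(336.3,223.5),(266.3,264.4),3),("S",(342.2,209.5),(285.1,257.7),3)):
    ua,ub=spot(t,a,r),spot(s,b,r);p,e=tri(t,s,ua,ub);P.append(p);print(n,ua.round(1),ub.round(1),p.round(4),round(e,4))
P=np.array(P)
print("dist",[np.linalg.norm(P[i]-P[j]).round(4) for i,j in((0,1),(1,2),(0,2))])
n=np.cross(P[1]-P[0],P[2]-P[0]);n/=np.linalg.norm(n);n*=np.sign(n[2]);print("n",n,"tilt",np.degrees(np.arccos(n[2])),"yaw",np.degrees(np.arctan2(-n[1],-n[0])))
# stand: top of fork / base edges
im=t["img"][160:235,215:262];g=im.min(2)
w=((im.max(2).astype(int)-g<45)&(g>95)).astype(np.uint8)
k,_=cv2.findContours(w,0,1);k=max(k,key=cv2.contourArea)
print("stand hull",(cv2.approxPolyDP(cv2.convexHull(k),1.5,True).reshape(-1,2)+[215,160]).tolist())
# fork features by eye (top crop, scale 400/75), prong ends and outer prong edges at z=.13
f=lambda x,y:(190+x*75/400,160+y*75/400)
for nm,x,y,z in(("prongL end",205,282,.13),("prongR end",276,290,.13),("fork back L",217,118,.13),("fork back R",310,126,.13),("base FL",178,325,.012),("base FR",328,347,.012),("base BR",354,165,.012)):
    print(nm,onz(t,[f(x,y)],z).round(4))
E
```

```text
L [325.4 212.4] [274.1 246.2] [ 0.5895 -0.1178  0.1076] 0.0008
M [335.9 223. ] [266.  263.9] [ 0.5619 -0.1502  0.0891] 0.0005
S [341.8 208.9] [284.7 257.4] [ 0.6    -0.1658  0.112 ] 0.0001
dist [np.float64(0.0464), np.float64(0.047), np.float64(0.0493)]
n [-0.52540069 -0.03897975  0.84996158] tilt 31.79250883505738 yaw 4.2430302738224
stand hull [[247, 183], [256, 191], [251, 224], [223, 221], [227, 189], [230, 182]]
prongL end [[0.5821 0.166  0.13  ]]
prongR end [[0.5779 0.1272 0.13  ]]
fork back L [[0.6743 0.1618 0.13  ]]
fork back R [[0.6702 0.1104 0.13  ]]
base FL [[0.5791 0.1919 0.012 ]]
base FR [[0.5667 0.1039 0.012 ]]
base BR [[0.6759 0.0904 0.012 ]]
```

Request:
move_arm([
  [0.2,-0.15,-0.3,0,1],
  [0.4,-0.3,-0.3,0,1],
  [0.4,-0.3,-0.3,0,1],
  [0.4,-0.3,-0.3,0,1],
  [0.4,-0.3,-0.3,0,1],
])

```text
time_s: 0.65
ee_pos: [0.309, -0.4428, 0.3665]
ee_rot: [-180.0, 0.0, 20.3]
wrist_force: [0.9, -0.3, 0.8]
opening: 0.999
grasp_force: 0.0
```

Request:
move_arm([
  [0.4,-0.3,-0.1,0,1],
  [0.4,-0.3,-0.1,0,1],
  [0.4,-0.3,-0.1,0,1],
  [0.4,-0.3,-0.1,0,1],
  [0.4,-0.3,-0.1,0,1],
])

```text
time_s: 1.15
ee_pos: [0.4106, -0.2852, 0.4035]
ee_rot: [-180.0, 0.0, 20.3]
wrist_force: [-0.3, -0.7, -0.3]
opening: 0.997
grasp_force: 0.0
```

Request:
move_arm([
  [0.4,-0.3,0,0,1],
  [0.4,-0.3,0,0,1],
  [0.4,-0.3,0,0,1],
  [0.4,-0.3,0,0,1],
  [0.2,-0.15,0,0,1],
])

```text
time_s: 1.65
ee_pos: [0.5028, -0.1412, 0.4031]
ee_rot: [-179.9, -0.0, 20.6]
wrist_force: [0.0, 0.1, 0.2]
opening: 1.002
grasp_force: 0.0
```

Request:
move_arm([
  [0,0,0,0.04,1],
  [0,0,0,0.04,1],
  [0,0,0,0.04,1],
  [0,0,0,0.03,1],
  [0,0,0,0,1],
])

```text
time_s: 2.15
ee_pos: [0.5014, -0.1447, 0.4031]
ee_rot: [180.0, 0.0, -6.7]
wrist_force: [0.1, 0.6, -0.9]
opening: 0.997
grasp_force: 0.0
```

```bash
python3 - <<'E'
from h import *
import pickle
o=ctrl.get_obs();print(o["time_s"],o["q"].round(1),o["ee_pos"],o["ee_rot"])
c=cam("wrist");pickle.dump(c,open("w1.pkl","wb"));save(c,"w1.png")
print("cam at",c["e"],c["R"][:,2]); print(proj(c,[[.5895,-.1178,.1076],[.5619,-.1502,.0891],[.6,-.1658,.112]]))
E
```

```text
2.15 [ 29.2  15.2 -21.8  84.8   5.7  81.1 -89.5] [ 0.5013836  -0.14468397  0.40306638] [ 1.79999207e+02  3.25896636e-02 -6.73850868e+00]
cam at [ 0.56584222 -0.1534114   0.5236404 ] [ 0.25730034 -0.03187285  0.9658057 ]
[[255.50134627 114.60920251]
 [282.79323922 132.96150586]
 [291.25571562 101.34320008]]
```

View pics/w1.png

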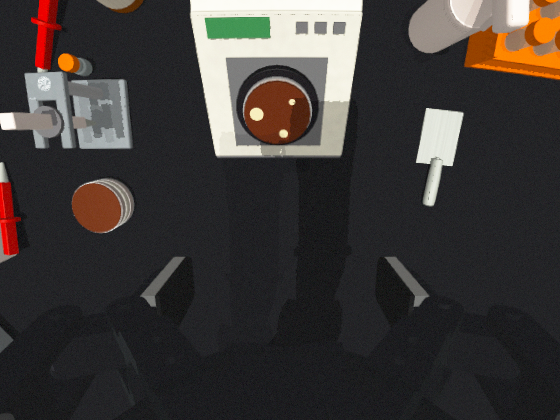

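The wrist view puts the colonies at L (257,114), M (283,133) and S (292,102), within about 1 px of prediction. Next I'll go over the pen.

Request:
move_arm([
  [0.1,-0.3,0,0,1],
  [0.12,-0.47,0,0,1],
  [0.12,-0.47,0.1,0,1],
  [0.12,-0.47,0.1,0,1],
  [0.12,-0.47,0.1,0,1],
])

```text
time_s: 2.7
ee_pos: [0.5641, 0.0137, 0.3805]
ee_rot: [180.0, -0.0, -6.5]
wrist_force: [0.5, -0.8, 0.2]
opening: 0.999
grasp_force: 0.0
```

Request:
move_arm([
  [0.12,-0.47,0.2,0,1],
  [0.12,-0.47,0.2,0,1],
  [0.1,-0.47,0.2,0,1],
  [0.1,-0.4,0.17,0,1],
  [0,0,0,0,1],
])

```text
time_s: 3.2
ee_pos: [0.6115, 0.1487, 0.3203]
ee_rot: [-179.9, 0.3, -6.1]
wrist_force: [0.4, 0.0, 0.6]
opening: 0.997
grasp_force: 0.0
```

```bash
python3 - <<'E'
from h import *
import pickle
o=ctrl.get_obs();print(o["time_s"],o["q"].round(1),o["ee_pos"],o["ee_rot"])
c=cam("wrist");pickle.dump(c,open("w2.pkl","wb"));save(c,"w2.png",(170,60,450,270),2.5)
print(proj(c,[[.613,.143,.196],[.613,.143,.136],[.613,.143,.13]]))
E
```

```text
3.2 [  -0.5   28.4  -26.2   78.3   12.2   76.4 -123. ] [0.61148591 0.14866641 0.3202741 ] [-179.87891874    0.26169081   -6.12629922]
[[290.41730794 207.80452612]
 [289.49053732 192.95598878]
 [289.41647562 191.77050389]]
```

View pics/w2.png

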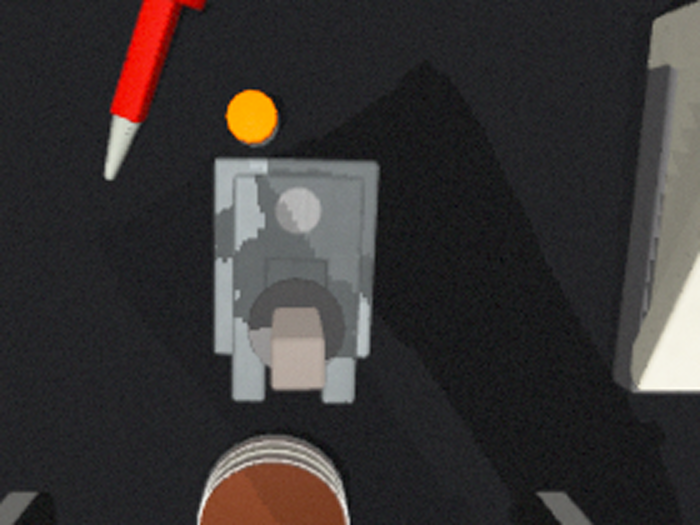

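The crop shows the pen's top face centred at crop (298,363), wrist pixel (289.2,205.2), and the flange at (288.4,190). Its sides are parallel to the tool axes. The vial, dish stack and look-alikes are clear of the gripper.

```bash
cat >> h.py <<'E'
def go(x,y,z):
    "shift to a world TCP position, in tool-axis shares"
    o=ctrl.get_obs();d=rot(o["ee_rot"]).T@(np.array([x,y,z])-o["ee_pos"]);return (d/.075).round(3)
E
python3 - <<'E'
from h import *
import pickle
c=pickle.load(open("w2.pkl","rb"))
f=lambda x,y:(170+x/2.5,60+y/2.5)
p=onz(c,[f(298,363)],.196)[0];q=onz(c,[f(296,325)],.133)[0];print("top",p,"flange",q)
for n,x,y in(("prong L tip in",264,400),("prong R tip in",323,400),("gap end L",266,259),("gap end R",326,259)):print(n,onz(c,[f(x,y)],.13)[0])
print(go(p[0],p[1],.169))
E
```

```text
top [0.61530895 0.14376962 0.196     ] flange [0.61555649 0.14381627 0.133     ]
prong L tip in [0.58427197 0.16068655 0.13      ]
prong R tip in [0.58161372 0.13583866 0.13      ]
gap end L [0.64322601 0.15306888 0.13      ]
gap end R [0.64063986 0.12898791 0.13      ]
[0.056 0.024 2.032]
```

Request:
move_arm([
  [0.056,0.024,0.1,0.005,1],
  [0,0,0.3,0,1],
  [0,0,0.4,0,1],
  [0,0,0.4,0,1],
  [0,0,0.4,0,1],
])

```text
time_s: 3.75
ee_pos: [0.6167, 0.1388, 0.2024]
ee_rot: [180.0, -0.1, -7.7]
wrist_force: [-0.3, 0.6, -0.7]
opening: 0.999
grasp_force: 0.0
```

Request:
move_arm([
  [0,0,0.3,0,1],
  [0,0,0.13,0,1],
  [0,0,0,0,1],
  [0,0,0,0,0.2],
  [0,0,0,0,0],
], newtons=30)

```text
time_s: 4.25
ee_pos: [0.6171, 0.1413, 0.1724]
ee_rot: [-179.9, -0.1, -7.6]
wrist_force: [0.7, -0.1, 0.2]
opening: 0.693
grasp_force: 0.0
```

Request:
move_arm([
  [0,0,0,0,0],
  [0,0,0,0,0],
  [0,0,0,0,0],
  [0,0,0,0,0],
  [0,0,0,0,0],
])

```text
time_s: 4.75
ee_pos: [0.6165, 0.1415, 0.1714]
ee_rot: [-180.0, -0.1, -7.6]
wrist_force: [-1.4, 0.2, 6.3]
opening: 0.206
grasp_force: 31.5
```

Request:
move_arm([
  [0,0,0,0,0],
  [0,0,0,0,0],
  [0,0,0,0,0],
  [0,0,0,0,0],
  [0,0,0,0,0],
])

```text
time_s: 5.25
ee_pos: [0.6165, 0.1415, 0.1714]
ee_rot: [-180.0, -0.1, -7.6]
wrist_force: [-0.8, -0.0, 6.2]
opening: 0.202
grasp_force: 31.5
```

Request:
move_arm([
  [0,0,-0.1,0,0],
  [0,0,-0.2,0,0],
  [0,0,-0.1,0,0],
  [0.1,0,0,0,0],
  [0.1,0,0,0,0],
], newtons=20)

```text
time_s: 5.75
ee_pos: [0.6316, 0.1392, 0.2007]
ee_rot: [180.0, -0.0, -7.6]
wrist_force: [-0.9, 2.2, -0.7]
opening: 0.208
grasp_force: 30.7
```

Request:
move_arm([
  [0.06,0,0,0,0],
  [0.06,0,0,0,0],
  [0.06,0,0,0,0],
  [0.06,0,0,0,0],
  [0,0,0,0,0],
])

```text
time_s: 6.25
ee_pos: [0.6482, 0.137, 0.1997]
ee_rot: [180.0, 0.2, -7.6]
wrist_force: [-3.2, 1.4, 0.3]
opening: 0.211
grasp_force: 30.8
```

```bash
python3 - <<'E'
from h import *
o=ctrl.get_obs();print(o["time_s"],o["q"].round(1),o["ee_pos"],o["ee_rot"],o["opening"])
a=cam("side");b=cam("wrist")
A=cv2.resize(a["img"][110:230,215:335],(400,400),interpolation=2)
B=cv2.resize(b["img"][60:270,180:390],(400,400),interpolation=2)
cv2.imwrite("pics/tilt1.png",np.hstack([A,B])[:,:,::-1])
E
```

```text
6.25 [  -0.4   36.   -24.1   83.8   15.5   63.7 -124.9] [0.6481977  0.13698391 0.19972474] [179.9670957    0.18330685  -7.56389794] 0.21090226850587554
```

View pics/tilt1.png

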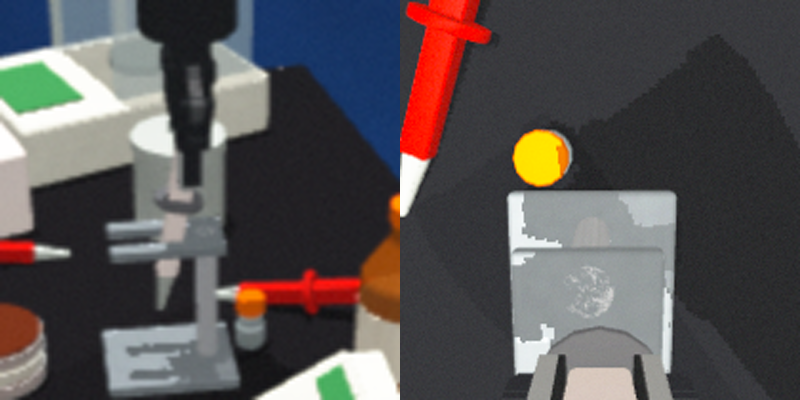

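The side view shows the pen pivoting in the grip, with its tip swinging towards -x against the closed end of the fork. The red look-alikes have toppled by themselves and lie clear. I'll continue to about 30°.

Request:
move_arm([
  [0.06,0,0,0,0],
  [0.06,0,0,0,0],
  [0.06,0,0,0,0],
  [0.06,0,0,0,0],
  [0.06,0,0,0,0],
])

```text
time_s: 6.85
ee_pos: [0.67, 0.1341, 0.1998]
ee_rot: [180.0, 0.2, -7.5]
wrist_force: [-5.2, 0.6, -1.0]
opening: 0.206
grasp_force: 30.9
```

Request:
move_arm([
  [0.03,0,0,0,0],
  [0,0,0,0,0],
  [-0.1,0,0,0,0],
  [-0.25,0,-0.1,0,0],
  [-0.3,0,-0.3,0,0],
])

```text
time_s: 7.35
ee_pos: [0.625, 0.1398, 0.2294]
ee_rot: [-180.0, 0.0, -7.6]
wrist_force: [-0.5, 0.7, -1.1]
opening: 0.207
grasp_force: 31.1
```

Request:
move_arm([
  [0,0,-0.4,0,0],
  [0,0,-0.5,0,0],
  [0,0,-0.4,0,0],
  [0,0,-0.2,0,0],
  [0,0,0,0,0],
], newtons=60)

```text
time_s: 7.85
ee_pos: [0.6264, 0.1402, 0.3467]
ee_rot: [-179.9, -0.4, -7.6]
wrist_force: [0.6, 0.3, -1.5]
opening: 0.208
grasp_force: 61.6
```

```bash
python3 - <<'E'
from h import *
import pickle
o=ctrl.get_obs();print(o["time_s"],o["q"].round(1),o["ee_pos"],o["ee_rot"],o["opening"])
a=cam("side");pickle.dump(a,open("s3.pkl","wb"))
g=o["ee_pos"]+[0,0,-.003];print("proj grasp",proj(a,[g]), "pred tip30",proj(a,[g+.138*np.array([-.5,.06,-.866])]))
save(a,"tilt2.png",(210,60,350,165),5)
E
```

```text
7.85 [  -0.3   28.5  -25.7   73.8   12.2   79.9 -122.9] [0.62639901 0.14020593 0.34671365] [-179.88478768   -0.42087139   -7.61695685] 0.20764228995195813
proj grasp [[261.38263939 102.9893332 ]] pred tip30 [[235.80339519 149.90638755]]
```

View pics/tilt2.png

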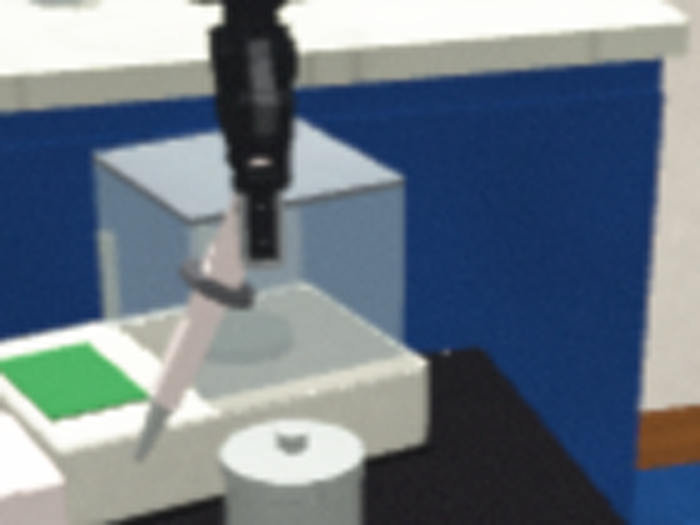

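The pen is tilted about 30° with its tip at crop (138,460), side pixel (237.6,152).

```bash
python3 - <<'E'
from h import *
import pickle
a=pickle.load(open("s3.pkl","rb"));o=ctrl.get_obs();T=rot(o["ee_rot"])
for nm,uv in(("tip",(237.6,152)),("flange",(210+217/5,60+284/5))):
    p=onplane(a,[uv],o["ee_pos"],T[:,1])[0];t=T.T@(p-o["ee_pos"]);print(nm,p,t,"len",np.linalg.norm(t-[0,0,.003]),"ang",np.degrees(np.arctan2(-t[0],t[2]-.003)))
E
```

```text
tip [0.56167967 0.14858079 0.21770872] [-6.51866299e-02 -1.70030006e-16  1.26546484e-01] len 0.1396890491149558 ang 27.817400516850537
flange [0.60577133 0.14262474 0.31001849] [-2.03210310e-02 -1.16246802e-17  3.44176590e-02] len 0.0374167555452882 ang 32.894903326322364
```

Request:
move_arm([
  [0,0,0,-0.02,0],
  [0,0,0,-0.04,0],
  [0,0,0,-0.04,0],
  [0,0,0,-0.04,0],
  [0,0,0,-0.04,0],
])

```text
time_s: 8.4
ee_pos: [0.625, 0.1396, 0.3415]
ee_rot: [180.0, 0.1, 25.1]
wrist_force: [0.5, 0.4, -0.8]
opening: 0.206
grasp_force: 61.7
```

```bash
python3 -c "
from h import *
o=ctrl.get_obs();print(o['q'].round(1),o['ee_rot'],o['ee_pos'])"
```

```text
[  3.9  29.9 -33.6  74.   16.2  80.9 -93.6] [1.79983675e+02 9.06103792e-02 2.51140997e+01] [0.62496528 0.13960577 0.3415481 ]
```

Request:
move_arm([
  [0,0,0,-0.041,0],
  [0,0,0,-0.041,0],
  [0,0,0,-0.041,0],
  [0,0,0,-0.041,0],
  [0,0,0,-0.041,0],
])

```text
time_s: 8.9
ee_pos: [0.625, 0.1396, 0.3415]
ee_rot: [-180.0, 0.1, 62.0]
wrist_force: [-0.1, 0.4, 0.0]
opening: 0.199
grasp_force: 61.7
```

Request:
move_arm([
  [0,0,0,-0.041,0],
  [0,0,0,-0.041,0],
  [0,0,0,-0.041,0],
  [0,0,0,-0.041,0],
  [0,0,0,-0.041,0],
])

```text
time_s: 9.4
ee_pos: [0.625, 0.1397, 0.3416]
ee_rot: [-179.9, 0.0, 98.9]
wrist_force: [0.7, 0.5, -0.1]
opening: 0.201
grasp_force: 61.7
```

Request:
move_arm([
  [0,0,0,-0.041,0],
  [0,0,0,-0.041,0],
  [0,0,0,-0.041,0],
  [0,0,0,-0.041,0],
  [0,0,0,-0.041,0],
])

```text
time_s: 9.9
ee_pos: [0.6251, 0.1397, 0.3416]
ee_rot: [-179.9, -0.0, 135.8]
wrist_force: [-0.2, -0.2, -0.3]
opening: 0.205
grasp_force: 61.7
```

Request:
move_arm([
  [0,0,0,-0.041,0],
  [0,0,0,-0.041,0],
  [0,0,0,-0.041,0],
  [0,0,0,-0.041,0],
  [0,0,0,0,0],
])

```text
time_s: 10.4
ee_pos: [0.6251, 0.1397, 0.3416]
ee_rot: [-180.0, -0.1, 165.2]
wrist_force: [0.8, -0.6, -0.6]
opening: 0.204
grasp_force: 61.7
```

```bash
python3 -c "
from h import *
o=ctrl.get_obs();print(o['q'].round(1),o['ee_rot'],o['ee_pos'])
t=np.array([-.065,0,.1265]);L=np.array([.5895,-.1178,.1076])
n=np.array([-.4966,.0583,.866])
Z=rot(o['ee_rot'])@t
w=L+n*.05-Z;print(w,go(*w))"
```

```text
[ 18.3  39.2 -68.7  73.8  36.1  89.8  30. ] [-1.79963241e+02 -7.05571300e-02  1.65171800e+02] [0.62514656 0.13968716 0.34156071]
[ 0.50200607 -0.09821152  0.27747992] [ 0.774 -3.486  0.858]
```

Request:
move_arm([
  [0.05,-0.2,0,0,0],
  [0.08,-0.36,0,0,0],
  [0.08,-0.4,0,0,0],
  [0.08,-0.4,0,0,0],
  [0.08,-0.4,0,0,0],
])

```text
time_s: 10.9
ee_pos: [0.5635, 0.0186, 0.3423]
ee_rot: [-180.0, -0.0, 164.8]
wrist_force: [0.4, 0.6, -0.1]
opening: 0.197
grasp_force: 61.7
```

Request:
move_arm([
  [0.08,-0.4,0,0,0],
  [0.08,-0.4,0,0,0],
  [0.08,-0.36,0,0,0],
  [0.08,-0.36,0,0,0],
  [0.07,-0.2,0,0,0],
])

```text
time_s: 11.4
ee_pos: [0.5017, -0.0999, 0.3422]
ee_rot: [-179.9, -0.1, 164.6]
wrist_force: [-1.1, 0.6, -0.5]
opening: 0.2
grasp_force: 61.7
```

Request:
move_arm([
  [0,0,0,-0.015,0],
  [0,0,0,-0.015,0],
  [0,0,0,-0.015,0],
  [0,0,0,0,0],
  [0,0,0,0,0],
])

```text
time_s: 11.9
ee_pos: [0.5026, -0.0974, 0.3428]
ee_rot: [-180.0, -0.0, 172.9]
wrist_force: [0.5, 0.6, -0.8]
opening: 0.201
grasp_force: 61.7
```

```bash
python3 -c "
from h import *
import pickle
o=ctrl.get_obs();print(o['q'].round(1),o['ee_rot'],o['ee_pos'])
a,b=cam('side'),cam('top');pickle.dump((o,a,b),open('s4.pkl','wb'))
tip=o['ee_pos']+rot(o['ee_rot'])@[-.065,0,.1265];print(proj(a,[tip]),proj(b,[tip]),tip)
x,y=proj(a,[tip])[0].astype(int);u,v=proj(b,[tip])[0].astype(int)
A=cv2.resize(a['img'][y-45:y+45,x-45:x+45],(400,400),interpolation=2);B=cv2.resize(b['img'][v-40:v+40,u-40:u+40],(400,400),interpolation=2)
print(x,y,u,v);cv2.imwrite('pics/tip.png',np.hstack([A,B])[:,:,::-1])"
```

```text
[ 56.4  29.9 -78.6  93.1  29.6  81.6  57.7] [-1.79996230e+02 -2.40161544e-02  1.72948680e+02] [ 0.50257258 -0.09743735  0.34280043]
[[261.83195099 203.62616495]] [[324.39459038 213.03092193]] [ 0.56702731 -0.10541839  0.2162732 ]
261 203 324 213
```

View pics/tip.png

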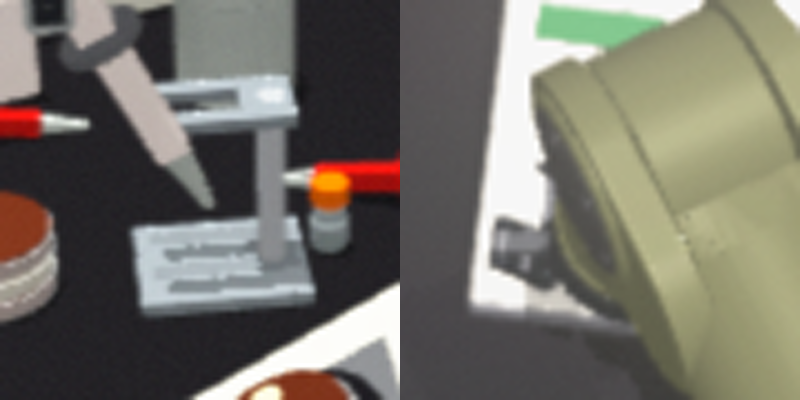

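```bash
cat >> h.py <<'E'
L,M,S=np.array([[.5895,-.1178,.1076],[.5619,-.1502,.0891],[.6,-.1658,.112]])
n=np.array([-.4966,.0583,.866])
def tipt(c,uv,o):
    T=rot(o["ee_rot"]);return T.T@(onplane(c,[uv],o["ee_pos"],T[:,1])[0]-o["ee_pos"])
E
python3 - <<'E'
from h import *
import pickle
o,a,b=pickle.load(open("s4.pkl","rb"))
t=tipt(a,(263.25,204.35),o);print(t,np.linalg.norm(t-[0,0,.003]))
c=cam("wrist");pickle.dump(c,open("w4.pkl","wb"));print("pred wrist tip",proj(c,[o["ee_pos"]+rot(o["ee_rot"])@t]),"L M S",proj(c,np.array([L,M,S])).round(0).tolist())
save(c,"w4.png",(140,90,420,300),2.5)
w=L+n*.02-rot(o["ee_rot"])@t;print(w,go(*w))
E
```

```text
[-6.79236698e-02  1.04449327e-16  1.28576396e-01] 0.1427692405666572
pred wrist tip [[285.08436887 283.19982317]] L M S [[277.0, 257.0], [250.0, 235.0], [240.0, 271.0]]
[ 0.5122126  -0.10829402  0.25352485] [-0.143 -0.13   1.195]
```

View pics/w4.png

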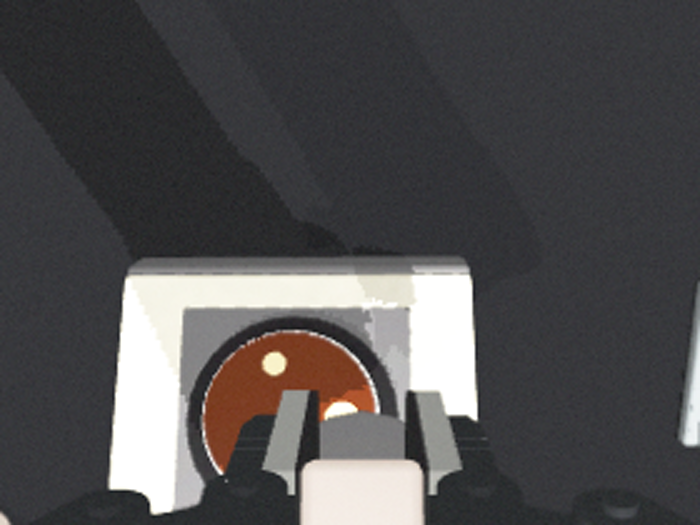

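M is at crop (274,364), wrist pixel (249.6,235.6), against a prediction of (250,235). L is half hidden by the finger. That was my tenth view, so from here I measure by numbers only. I'll lower to 20 mm off the large colony.

Request:
move_arm([
  [-0.04,-0.04,0.1,0,0],
  [-0.05,-0.05,0.3,0,0],
  [-0.05,-0.04,0.4,0,0],
  [0,0,0.3,0,0],
  [0,0,0.1,0,0],
])

```text
time_s: 12.55
ee_pos: [0.511, -0.109, 0.2506]
ee_rot: [180.0, -0.2, 173.1]
wrist_force: [0.1, -0.1, -1.0]
opening: 0.202
grasp_force: 61.7
```

```bash
cat >> h.py <<'E'
import pickle
def findtip(t=(-.068,0,.1286),r=14):
    "tip pixel in the side view: lowest grey pixels that differ from the first picture"
    o=ctrl.get_obs();a=cam("side");pickle.dump((o,a),open("last.pkl","wb"))
    ref=pickle.load(open("c0.pkl","rb"))["side"]["img"].astype(int);im=a["img"].astype(int)
    p=proj(a,[o["ee_pos"]+rot(o["ee_rot"])@np.array(t)])[0];x,y=p.round().astype(int)
    w=im[y-r:y+r+1,x-r:x+r+1];f=ref[y-r:y+r+1,x-r:x+r+1]
    sat=w.max(2)-w.min(2);m=(abs(w-f).max(2)>25)&(sat<60)&(w.max(2)>75)
    return o,a,p,(x-r,y-r),m,w
def report(t=(-.068,0,.1286)):
    o,a,p,o0,m,w=findtip(t);print(o["q"].round(1),o["ee_pos"].round(4),o["ee_rot"].round(1),o["wrist_force"].round(1))
    print("pred",p.round(1),"origin",o0,"LMS px",proj(a,np.array([L,M,S])).round(1).tolist())
    print("\n".join("".join(".#"[int(v)] for v in r) for r in m))
E
python3 - <<'E'
from h import *
report()
E
```

```text
[ 54.   35.2 -74.3 101.   35.6  72.2  53.6] [ 0.511  -0.109   0.2506] [180.   -0.2 173.1] [ 0.1 -0.1 -1. ]
pred [269.2 241.8] origin (np.int64(255), np.int64(228)) LMS px [[274.3, 246.2], [265.9, 264.0], [284.7, 257.3]]
##########...................
###########..................
###########..................
.##########..................
..##########.................
..##########.................
....#########................
......#######................
.......#######...............
........######...............
.........######..............
..........#####..............
...........####..............
............###..............
.............##..............
.............................
.............................
.............................
.............................
.............................
.............................
.............................
............##...............
...........#.#...............
..........#..................
.........#...................
........###..................
........#....................
.......#.....................
```

```bash
python3 - <<'E'
from h import *
C=pickle.load(open("c0.pkl","rb"));t,s=C["top"],C["side"]
im=s["img"][238:258,264:288].astype(int)
m=((im[...,2]>110)&(im[...,0]>180)).astype(np.uint8)
N,lb,st,ce=cv2.connectedComponentsWithStats(m);i=1+np.argmax(st[1:,4]);uv=ce[i]+[264,238];print(uv,st[i])
im=t["img"][203:222,316:336].astype(int);m=((im[...,2]>170)).astype(np.uint8)
N,lb,st,ce=cv2.connectedComponentsWithStats(m);i=1+np.argmax(st[1:,4]);ut=ce[i]+[316,203];print(ut,st[i])
for u in((325.4,212.4),ut):
  for v in((275.2,247.5),uv):
    p,e=tri(t,s,u,v);print(p.round(4),round(e,4),np.linalg.norm(p-M),np.linalg.norm(p-S),"off-plane vs M",(p-M)@n)
print((S-M)@n, proj(s,np.mean([L,M,S],0)))
o=ctrl.get_obs();T=rot(o["ee_rot"]);print("ang",np.degrees(np.arccos(n@(T@[.068,0,-.1256])/np.hypot(.068,.1256))))
E
```

```text
[273.95945946 243.85810811] [  0   0  24  15 148]
[325.5 212.5] [ 7  7  6  6 32]
[ 0.591  -0.1183  0.1038] 0.0006 0.04559823691716813 0.04902771055248227 off-plane vs M 0.00011279765883681105
[ 0.5888 -0.1174  0.1139] 0.0001 0.04915379129225617 0.049746199670697586 off-plane vs M 0.010074157680950364
[ 0.5908 -0.1186  0.104 ] 0.0009 0.04533960646412534 0.04875334930321149 off-plane vs M 0.0003879764462543199
[ 0.5886 -0.1177  0.1141] 0.0004 0.04896266708105287 0.04952540760980749 off-plane vs M 0.01034317314173756
1.4599999999913293e-06 [[274.90148689 255.74198899]]
ang 1.796621077537902
```

```bash
sed -i 's/^L,M,S=.*/L,M,S=np.array([[.591,-.1183,.1039],[.5619,-.1502,.0891],[.6,-.1658,.112]])/' h.py; cat >> h.py <<'E'
TT=np.array([-.068,0,.1286])
def tipgo(P,h):
    o=ctrl.get_obs();T=rot(o["ee_rot"]);tip=o["ee_pos"]+T@TT
    print("tip-P: above",((tip-P)@n*1e3).round(1),"mm; go",((T.T@(P+n*h-tip))/.075).round(3),o["wrist_force"].round(1))
E
python3 -c "
from h import *
tipgo(L,.006)"
```

```text
tip-P: above 22.2 mm; go [-0.133  0.001  0.172] [-1.3 -0.  -1.6]
```

Request:
move_arm([
  [-0.04,0,0.05,0,0],
  [-0.05,0,0.06,0,0],
  [-0.04,0,0.06,0,0],
  [0,0,0,0,0],
  [0,0,0,0,0],
])

```text
time_s: 13.1
ee_pos: [0.5218, -0.1093, 0.2407]
ee_rot: [180.0, 0.0, 173.2]
wrist_force: [-0.7, 0.7, -0.2]
opening: 0.202
grasp_force: 61.7
```

```bash
python3 -c "
from h import *
tipgo(L,.0)
report(TT)"
```

```text
tip-P: above 8.0 mm; go [-0.023 -0.009  0.11 ] [-0.7  0.7 -0.2]
[ 52.7  36.4 -73.3 100.6  36.8  71.6  53.1] [ 0.5218 -0.1093  0.2407] [180.    0.  173.2] [-0.7  0.7 -0.2]
pred [274.2 244.5] origin (np.int64(260), np.int64(230)) LMS px [[275.1, 247.5], [265.9, 264.0], [284.7, 257.3]]
##########...................
##########...................
###########..................
.##########..................
.###########.................
..##########.................
...#########.................
.....########................
......#######................
.......######................
........####.................
...........###...............
...........####..............
...........####..............
............##...............
.............................
.............................
..........#..................
.........#.#.##..............
........#.#####..............
......##...####..............
.....##....#.................
.....#...#...................
....#...#....................
...##.#......................
..###........................
..##.........................
.##.....................##...
.##.....................###..
```

Request:
move_arm([
  [-0.006,-0.004,0.02,0,0],
  [-0.006,-0.004,0.02,0,0],
  [-0.006,0,0.016,0,0],
  [0,0,0,0,0],
  [0,0,0,0,0],
])

```text
time_s: 13.65
ee_pos: [0.5229, -0.1102, 0.2363]
ee_rot: [180.0, -0.0, 173.1]
wrist_force: [0.4, 1.1, 0.1]
opening: 0.205
grasp_force: 61.7
```

Request:
move_arm([
  [-0.005,0,0.009,0,0],
  [-0.005,0,0.009,0,0],
  [-0.005,0,0.009,0,0],
  [0,0,0,0,0],
  [0,0,0,0,0],
])

```text
time_s: 14.15
ee_pos: [0.5241, -0.1104, 0.2343]
ee_rot: [180.0, -0.0, 173.2]
wrist_force: [0.4, 0.1, -1.3]
opening: 0.204
grasp_force: 61.7
```

```bash
python3 -c "
from h import *
tipgo(L,.0)"
```

```text
tip-P: above 1.3 mm; go [0.008 0.001 0.024] [ 0.4  0.1 -1.3]
```

Request:
move_arm([
  [0,0,0.009,0,0],
  [0,0,0.009,0,0],
  [-0.002,0,0.006,0,0],
  [0,0,0,0,0],
  [0,0,0,0,0],
])

```text
time_s: 14.65
ee_pos: [0.5242, -0.1104, 0.2325]
ee_rot: [180.0, -0.0, 173.1]
wrist_force: [-0.9, -0.9, -0.6]
opening: 0.201
grasp_force: 61.7
```

```bash
python3 -c "
from h import *
tipgo(L,.0)"
```

```text
tip-P: above -0.4 mm; go [0.01  0.001 0.   ] [-0.9 -0.9 -0.6]
```

Request:
move_arm([
  [-0.003,0,0.009,0,0],
  [-0.003,0,0.009,0,0],
  [0,0,0,0,0],
  [0,0,0,0,0],
  [0,0,0,0,0],
])

```text
time_s: 15.15
ee_pos: [0.5247, -0.1104, 0.2312]
ee_rot: [180.0, 0.0, 173.1]
wrist_force: [0.4, -0.5, -1.1]
opening: 0.201
grasp_force: 61.7
```

Request:
move_arm([
  [-0.003,0,0.009,0,0],
  [-0.003,0,0.009,0,0],
  [0,0,0,0,0],
  [0,0,0,0,0],
  [0,0,0,0,0],
])

```text
time_s: 15.65
ee_pos: [0.5251, -0.1104, 0.2299]
ee_rot: [180.0, 0.0, 173.2]
wrist_force: [-0.6, 0.2, 2.7]
opening: 0.203
grasp_force: 62.0
```

```bash
python3 -c "
from h import *
tipgo(L,.0)
report(TT)"
```

```text
tip-P: above -3.1 mm; go [ 0.023  0.001 -0.034] [-0.6  0.2  2.7]
[ 52.1  37.3 -72.6 101.   37.7  70.7  52.5] [ 0.5251 -0.1104  0.2299] [180.    0.  173.2] [-0.6  0.2  2.7]
pred [275.8 248.3] origin (np.int64(262), np.int64(234)) LMS px [[275.1, 247.5], [265.9, 264.0], [284.7, 257.3]]
##########...................
##########...................
##########...................
###########..................
.##########..................
..#########..................
..########...................
....####.###......###........
.......######..##............
.......######.#..............
........#####................
.........######..............
........######...............
.........######..............
......########..#............
.....##..######..............
.....#...#####...............
....#....#....#..............
..###....#...................
.#....#......................
..#..#.......................
.#...........................
#.#..........................
#......................##....
##...................####....
.............................
.............................
.............................
.............................
```

Request:
move_arm([
  [-0.005,0,0.009,0,0],
  [-0.005,0,0.009,0,0],
  [0,0,0,0,0],
  [0,0,0,0,0],
  [0,0,0,0,0],
])

```text
time_s: 16.2
ee_pos: [0.5259, -0.1105, 0.2285]
ee_rot: [180.0, 0.0, 173.1]
wrist_force: [-1.4, 1.5, 4.7]
opening: 0.205
grasp_force: 62.2
```

```bash
python3 -c "
from h import *
tipgo(L,.0)
F=[]
for i in range(8): F.append(ctrl.get_obs()['wrist_force']);ctrl.get_image('side')
print(np.array(F).round(1).tolist(),np.mean(F,0)@n,ctrl.get_obs()['time_s'])"
```

```text
tip-P: above -4.7 mm; go [ 0.033  0.    -0.053] [-1.4  1.5  4.7]
[[-1.4, 1.5, 4.7], [-1.0, 0.1, 3.0], [-0.8, 0.1, 2.6], [-1.4, 1.1, 3.5], [-1.1, 0.3, 3.8], [-1.2, -0.6, 3.5], [-1.5, 0.0, 3.6], [-1.3, 0.9, 4.3]] 3.759351433060906 16.6
```

Request:
move_arm([
  [-0.005,0,0.009,0,0],
  [-0.005,0,0.009,0,0],
  [0,0,0,0,0],
  [0,0,0,0,0],
  [0,0,0,0,0],
])

```text
time_s: 17.1
ee_pos: [0.5266, -0.1106, 0.2272]
ee_rot: [180.0, 0.0, 173.1]
wrist_force: [-2.5, 0.7, 4.8]
opening: 0.199
grasp_force: 62.4
```

```bash
python3 -c "
from h import *
tipgo(L,.0)
F=[]
for i in range(6): F.append(ctrl.get_obs()['wrist_force']);ctrl.get_image('side')
print(np.mean(F,0),np.mean(F,0)@n)
report(TT)"
```

```text
tip-P: above -6.2 mm; go [ 0.042  0.001 -0.071] [-2.5  0.7  4.8]
[-1.93275439  0.60146288  4.8304543 ] 5.178044543015652
[ 51.9  37.5 -72.3 101.   38.   70.5  52.4] [ 0.5266 -0.1106  0.2271] [180.    0.  173.2] [-1.5  1.1  5. ]
pred [276.5 249.2] origin (np.int64(262), np.int64(235)) LMS px [[275.1, 247.5], [265.9, 264.0], [284.7, 257.3]]
###########..................
###########..................
.##########..................
.###########.................
..#########..................
...#######.#.................
...#####.###......###########
.....#.######..######.....##.
.......##########............
........#######..............
.........######..............
........#######..............
.......########.##...........
......#########.##...........
.....############............
....####..#####..............
...####...#.###..............
..####....#..................
.####........................
.###...#.....................
###...#......................
##..#........................
##.#.........................
#.#...................##.#...
#......................##....
........................#....
.............................
.............................
....#.......................#
```

Request:
move_arm([
  [0.01,0,-0.02,0,0],
  [0.03,0,-0.05,0,0],
  [0.04,0,-0.07,0,0],
  [0,0,0,0,0],
  [0,0,0,0,0],
])

```text
time_s: 17.95
ee_pos: [0.5205, -0.1103, 0.2376]
ee_rot: [-180.0, 0.0, 173.1]
wrist_force: [-0.4, 1.0, -0.7]
opening: 0.201
grasp_force: 61.7
```

```bash
python3 -c "
from h import *
tipgo(L,.0);tipgo(M,.006)
F=[]
for i in range(4): F.append(ctrl.get_obs()['wrist_force']);ctrl.get_image('side')
print(np.mean(F,0)@n,ctrl.get_obs()['q'].round(1))"
```

```text
tip-P: above 5.9 mm; go [-0.039  0.007  0.068] [-0.4  1.  -0.7]
tip-P: above 6.1 mm; go [ 0.335 -0.462  0.196] [-0.4  1.  -0.7]
-0.7603689231584669 [ 52.8  36.5 -73.2 101.   37.   71.2  52.9]
```

Request:
move_arm([
  [0.05,-0.06,0.02,0,0],
  [0.1,-0.14,0.06,0,0],
  [0.1,-0.14,0.06,0,0],
  [0.085,-0.122,0.056,0,0],
  [0,0,0,0,0],
])

```text
time_s: 18.65
ee_pos: [0.4898, -0.1437, 0.2218]
ee_rot: [-179.9, -0.1, 173.0]
wrist_force: [0.8, -0.4, 0.0]
opening: 0.201
grasp_force: 61.7
```

```bash
python3 -c "
from h import *
tipgo(M,.0);report(TT)"
```

```text
tip-P: above 5.8 mm; go [-0.062  0.033  0.053] [ 0.8 -0.4  0. ]
[ 58.6  36.2 -74.1 105.3  37.6  68.5  55.2] [ 0.4898 -0.1437  0.2218] [-1.799e+02 -1.000e-01  1.730e+02] [ 0.8 -0.4  0. ]
pred [263.8 263.5] origin (np.int64(250), np.int64(250)) LMS px [[275.1, 247.5], [265.9, 264.0], [284.7, 257.3]]
#####.##..............####...
###.####.......#.............
#.#######.....#..............
.#########...#...............
..########...................
...########..................
....#######..................
......####.##................
.......#..###................
......#...####...............
......##.#####...............
......#########..............
......#########..#...........
......##...#####..#..........
......##..#...#..#...........
.......#..#...#.##...........
..........#..................
...........#.................
...........#.................
.............................
.............................
............#................
............##...............
.............###...........##
..............#####...#######
................############.
....................####.....
.............................
......####...................
```

Request:
move_arm([
  [-0.02,0.016,0.01,0,0],
  [-0.02,0.017,0.02,0,0],
  [-0.02,0,0.02,0,0],
  [-0.01,0,0.017,0,0],
  [0,0,0,0,0],
])

```text
time_s: 19.2
ee_pos: [0.4972, -0.1393, 0.2177]
ee_rot: [180.0, -0.0, 173.2]
wrist_force: [0.2, -0.2, -0.4]
opening: 0.2
grasp_force: 61.7
```

```bash
python3 -c "
from h import *
tipgo(M,.0);tipgo(M,-.0062)
F=[]
for i in range(4): F.append(ctrl.get_obs()['wrist_force']);ctrl.get_image('side')
print(np.mean(F,0)@n)"
```

```text
tip-P: above -1.3 mm; go [ 0.033 -0.043 -0.   ] [ 0.2 -0.2 -0.4]
tip-P: above -1.3 mm; go [-0.008 -0.043  0.071] [ 0.2 -0.2 -0.4]
-0.03269345692656471
```

```bash
python3 -c "
from h import *
o=ctrl.get_obs();print(o['ee_pos'],o['ee_rot'],o['qvel'].round(2));tipgo(M,.0);tipgo(M,-.0022)"
```

```text
[ 0.49707601 -0.13945155  0.21790008] [ 1.79997721e+02 -1.68519377e-03  1.73154911e+02] [ 0.05 -0.   -0.1  -0.   -0.06 -0.08  0.06]
tip-P: above -1.0 mm; go [ 0.031 -0.039  0.003] [-0.1 -0.1 -0.6]
tip-P: above -1.0 mm; go [ 0.017 -0.039  0.028] [-0.1 -0.1 -0.6]
```

Request:
move_arm([
  [0.015,-0.02,0,0,0],
  [0.015,-0.019,0.003,0,0],
  [0,0,0,0,0],
  [0,0,0,0,0],
  [0,0,0,0,0],
])

```text
time_s: 19.9
ee_pos: [0.4945, -0.1422, 0.2177]
ee_rot: [180.0, 0.0, 173.1]
wrist_force: [0.7, -0.6, -0.6]
opening: 0.204
grasp_force: 61.7
```

```bash
python3 -c "
from h import *
tipgo(M,.0);tipgo(M,-.0045);report(TT)"
```

```text
tip-P: above -0.1 mm; go [ 0.001  0.001 -0.   ] [ 0.7 -0.6 -0.6]
tip-P: above -0.1 mm; go [-0.029  0.001  0.052] [ 0.7 -0.6 -0.6]
[ 57.9  36.7 -73.7 105.1  38.1  68.2  54.8] [ 0.4945 -0.1422  0.2177] [180.    0.  173.1] [ 0.7 -0.6 -0.6]
pred [265.9 264. ] origin (np.int64(252), np.int64(250)) LMS px [[275.1, 247.5], [265.9, 264.0], [284.7, 257.3]]
###.####............####.....
#.######.....#...............
.########...#................
.#########...................
..#########..................
...#########.................
....########.................
......##.####................
........#####................
....##..#####................
....##########...............
....##########...............
....###.########.............
....##..######..#............
........#.####...............
........#.####.#.............
........#.##.................
.........#...................
.........#...................
.............................
.............................
..........#..................
..........##...............##
...........##............####
.............#####..#########
..............############...
......#..........######......
.....#.......................
....####.....................
```

Aligned over M. Now I'll press to an estimated -4.5, then check.

Request:
move_arm([
  [-0.007,0,0.013,0,0],
  [-0.008,0,0.013,0,0],
  [-0.007,0,0.013,0,0],
  [-0.007,0,0.013,0,0],
  [0,0,0,0,0],
])

```text
time_s: 20.45
ee_pos: [0.4966, -0.1424, 0.2138]
ee_rot: [-180.0, -0.0, 173.2]
wrist_force: [-1.1, -0.3, 3.2]
opening: 0.203
grasp_force: 62.2
```

```bash
python3 -c "
from h import *
F=[]
for i in range(6): F.append(ctrl.get_obs()['wrist_force']);ctrl.get_image('side')
print(np.mean(F,0)@n)
tipgo(M,.0);tipgo(M,-.0062)"
```

```text
3.9606223912607623
tip-P: above -4.5 mm; go [ 0.03   0.001 -0.052] [-2.2 -0.1  3.4]
tip-P: above -4.5 mm; go [-0.011  0.001  0.02 ] [-2.2 -0.1  3.4]
```

Request:
move_arm([
  [-0.005,0,0.009,0,0],
  [-0.005,0,0.009,0,0],
  [0,0,0,0,0],
  [0,0,0,0,0],
  [0,0,0,0,0],
])

```text
time_s: 21.25
ee_pos: [0.4974, -0.1425, 0.2124]
ee_rot: [180.0, 0.0, 173.1]
wrist_force: [-2.1, 0.7, 3.8]
opening: 0.205
grasp_force: 62.2
```

```bash
python3 -c "
from h import *
F=[]
for i in range(6): F.append(ctrl.get_obs()['wrist_force']);ctrl.get_image('side')
print(np.mean(F,0)@n)
tipgo(M,.0)"
```

```text
4.800140517002901
tip-P: above -6.1 mm; go [ 0.04   0.001 -0.07 ] [-2.  -0.2  4.5]
```

Request:
move_arm([
  [0.01,0,-0.02,0,0],
  [0.03,0,-0.05,0,0],
  [0.04,0,-0.07,0,0],
  [0,0,0,0,0],
  [0,0,0,0,0],
])

```text
time_s: 22.05
ee_pos: [0.4914, -0.142, 0.223]
ee_rot: [-180.0, 0.0, 173.1]
wrist_force: [0.3, 0.5, -0.4]
opening: 0.204
grasp_force: 61.9
```

```bash
python3 -c "
from h import *
tipgo(M,.0);tipgo(S,.006)"
```

```text
tip-P: above 6.0 mm; go [-0.038  0.005  0.071] [ 0.3  0.5 -0.4]
tip-P: above 6.0 mm; go [-0.528 -0.141 -0.304] [ 0.3  0.5 -0.4]
```

Request:
move_arm([
  [-0.08,-0.02,-0.06,0,0],
  [-0.15,-0.04,-0.09,0,0],
  [-0.15,-0.04,-0.08,0,0],
  [-0.1,-0.03,-0.05,0,0],
  [-0.048,-0.011,-0.024,0,0],
])

```text
time_s: 22.55
ee_pos: [0.5304, -0.1573, 0.2459]
ee_rot: [180.0, 0.0, 173.1]
wrist_force: [0.1, -0.8, -1.8]
opening: 0.203
grasp_force: 61.9
```

Request:
move_arm([
  [0,0,0,0,0],
  [0,0,0,0,0],
  [0,0,0,0,0],
  [0,0,0,0,0],
  [0,0,0,0,0],
])

```text
time_s: 23.05
ee_pos: [0.5293, -0.157, 0.2457]
ee_rot: [-180.0, -0.0, 173.2]
wrist_force: [0.1, -0.3, -0.3]
opening: 0.205
grasp_force: 61.9
```

```bash
python3 -c "
from h import *
tipgo(S,.0);report(TT)"
```

```text
tip-P: above 6.0 mm; go [-0.044 -0.004  0.067] [ 0.1 -0.3 -0.3]
[ 56.   37.8 -73.   97.4  37.7  73.8  58.1] [ 0.5293 -0.157   0.2457] [-180.    -0.   173.2] [ 0.1 -0.3 -0.3]
pred [283.2 255.6] origin (np.int64(269), np.int64(242)) LMS px [[275.1, 247.5], [265.9, 264.0], [284.7, 257.3]]
.#########...................
.##########..................
..#########..................
..#########..................
..##########.................
...#########.................
.....########................
......#######................
.......#######...............
........######...............
.........######..............
..........#####..............
...........####..............
..........#####..............
.........###.##..............
.............................
.........#..#................
.....##.#..#.................
......#....#.................
.....#...##..................
#.....#.#....................
##....##.....................
#..##........................
#.###........................
.............................
.##..........................
#............................
.............................
.............................
```

Request:
move_arm([
  [-0.017,-0.004,0.026,0,0],
  [-0.017,0,0.027,0,0],
  [-0.016,0,0.026,0,0],
  [0,0,0,0,0],
  [0,0,0,0,0],
])

```text
time_s: 23.6
ee_pos: [0.5332, -0.1577, 0.2397]
ee_rot: [180.0, -0.0, 173.2]
wrist_force: [0.7, 0.1, -0.4]
opening: 0.201
grasp_force: 61.9
```

Request:
move_arm([
  [-0.007,0,0.012,0,0],
  [-0.007,0,0.012,0,0],
  [-0.008,0,0.013,0,0],
  [0,0,0,0,0],
  [0,0,0,0,0],
])

```text
time_s: 24.1
ee_pos: [0.5348, -0.1578, 0.2372]
ee_rot: [-180.0, 0.0, 173.2]
wrist_force: [-1.2, 1.5, 2.9]
opening: 0.199
grasp_force: 62.1
```

```bash
python3 -c "
from h import *
tipgo(S,.0)
F=[]
for i in range(6): F.append(ctrl.get_obs()['wrist_force']);ctrl.get_image('side')
print(np.mean(F,0)@n)
report(TT)"
```

```text
tip-P: above -4.1 mm; go [ 0.031 -0.002 -0.046] [-1.2  1.5  2.9]
3.663816963663436
[ 55.3  38.7 -72.4  97.4  38.4  73.3  57.8] [ 0.5348 -0.1579  0.2371] [180.    0.  173.1] [-2.   0.7  3.7]
pred [285.8 258.5] origin (np.int64(272), np.int64(244)) LMS px [[275.1, 247.5], [265.9, 264.0], [284.7, 257.3]]
#########....................
##########...................
##########...................
.##########............##....
.##########.............##...
...#########............##...
....########.............#...
..#..########............##..
......#######............##..
.......######............##..
........######...........##..
........######.........####..
........######..........###..
.......########........####..
......##..#####........###...
....#..#..##.#.........###...
.##.####.###........#.####...
.......##..........##.###....
#.#.##.##..........######....
#..###............#.####.....
.#.##............#.####......
###.............##.####......
.#.............##.####.......
#.............##.####........
.............##.####.........
...........###.####..........
..........##.#####...........
........###.#####............
......##..#####..............
```

Request:
move_arm([
  [-0.005,0,0.01,0,0],
  [-0.005,0,0.01,0,0],
  [0,0,0,0,0],
  [0,0,0,0,0],
  [0,0,0,0,0],
])

```text
time_s: 24.95
ee_pos: [0.5356, -0.158, 0.2356]
ee_rot: [180.0, 0.0, 173.2]
wrist_force: [-3.3, 0.4, 4.4]
opening: 0.203
grasp_force: 62.3
```

```bash
python3 -c "
from h import *
tipgo(S,.0)
F=[]
for i in range(6): F.append(ctrl.get_obs()['wrist_force']);ctrl.get_image('side')
print(np.mean(F,0)@n)"
```

```text
tip-P: above -5.9 mm; go [ 0.042 -0.001 -0.067] [-3.3  0.4  4.4]
4.972546741258144
```

Request:
move_arm([
  [0.01,0,-0.02,0,0],
  [0.03,0,-0.05,0,0],
  [0.06,0,-0.1,0,0],
  [0.07,0,-0.12,0,0],
  [0,0,-0.2,0,0],
])

```text
time_s: 25.75
ee_pos: [0.5218, -0.1567, 0.2727]
ee_rot: [-180.0, -0.1, 173.2]
wrist_force: [-1.0, -1.0, -0.2]
opening: 0.202
grasp_force: 61.8
```

Request:
move_arm([
  [0,0,-0.3,0,0],
  [0,0,-0.4,0,0],
  [0,0,-0.4,0,0],
  [0,0,-0.1,0,0],
  [0,0,0,0,0],
])

```text
time_s: 26.25
ee_pos: [0.5233, -0.1562, 0.364]
ee_rot: [-180.0, 0.2, 173.1]
wrist_force: [0.3, 0.6, -0.8]
opening: 0.202
grasp_force: 61.8
```

```bash
python3 -c "
from h import *
print(ctrl.get_obs()['q'].round(1),go(.570,.149,.36))
c=pickle.load(open('w2.pkl','rb'));print('post',onz(c,[(170+298/2.5,60+210/2.5)],.13))"
```

```text
[ 58.   31.7 -76.4  86.1  30.9  86.1  64.8] [-0.131  4.115  0.051]
post [[0.66115927 0.13821422 0.13      ]]
```

Request:
move_arm([
  [-0.01,0.15,0,0,0],
  [-0.01,0.35,0,0,0],
  [-0.01,0.4,0,0,0],
  [-0.01,0.4,0,0,0],
  [-0.01,0.4,0,0,0],
])

```text
time_s: 26.75
ee_pos: [0.5413, -0.0288, 0.3609]
ee_rot: [-180.0, -0.1, 173.2]
wrist_force: [-0.2, -0.0, -0.6]
opening: 0.203
grasp_force: 61.8
```

Request:
move_arm([
  [-0.02,0.4,0,0,0],
  [-0.02,0.4,0,0,0],
  [-0.02,0.4,0,0,0],
  [-0.02,0.4,0,0,0],
  [0,0.4,0,0,0],
])

```text
time_s: 27.25
ee_pos: [0.5653, 0.1194, 0.3608]
ee_rot: [-180.0, -0.1, 173.2]
wrist_force: [0.6, -0.8, -0.2]
opening: 0.199
grasp_force: 61.8
```

Request:
move_arm([
  [0,0.27,0,0,0],
  [0,0.145,0,0,0],
  [0,0,0,0,0],
  [0,0,0,0,0],
  [0,0,0,0,0],
])

```text
time_s: 27.75
ee_pos: [0.5696, 0.1473, 0.3619]
ee_rot: [-179.9, -0.0, 173.0]
wrist_force: [-0.5, 0.9, -0.8]
opening: 0.201
grasp_force: 61.8
```

```bash
python3 -c "
from h import *
o=ctrl.get_obs();print(o['q'].round(1),o['ee_rot'],go(.570,.149,.201));report(TT)"
```

```text
[ 20.7  33.4 -69.2  80.   31.   87.4  36.6] [-1.79947195e+02 -2.14662303e-02  1.73042873e+02] [-0.003  0.026  2.145]
[ 20.7  33.4 -69.2  80.   31.   87.4  36.6] [0.5696 0.1473 0.3619] [-179.9   -0.   173. ] [-0.5  0.9 -0.8]
pred [266.8 144.6] origin (np.int64(253), np.int64(131)) LMS px [[275.1, 247.5], [265.9, 264.0], [284.7, 257.3]]
..########...................
...#######...................
.............................
.........#...................
......####...................
......#####..................
.......#####.................
.......######................
........#####................
.........####................
..........###................
...........##................
............##...............
............###..............
.............................
.............................
.............................
..............#######........
..............#######........
..............########.......
..............########.......
..............########.......
..............########.......
..............########.......
..............########.......
.......##.....########.......
..########....########.......
..########....########.......
..########....########.......
```

Request:
move_arm([
  [0,0.015,0.15,0,0],
  [0,0,0.35,0,0],
  [0,0,0.4,0,0],
  [0,0,0.3,0,0],
  [0,0,0.15,0,0],
], newtons=40)

```text
time_s: 28.3
ee_pos: [0.5689, 0.1484, 0.2583]
ee_rot: [-179.9, -0.2, 173.1]
wrist_force: [-0.9, 0.0, -0.3]
opening: 0.203
grasp_force: 61.8
```

Request:
move_arm([
  [0,0,0.1,0,0],
  [0,0,0.1,0,0],
  [0,0,0.1,0,0],
  [0,0,0,0,0],
  [0,0,0,0,0],
])

```text
time_s: 28.8
ee_pos: [0.5697, 0.15, 0.2389]
ee_rot: [180.0, 0.0, 173.2]
wrist_force: [-0.2, -0.3, -0.2]
opening: 0.202
grasp_force: 61.8
```

Request:
move_arm([
  [0,0,0.1,0,0],
  [0,0,0.13,0,0],
  [0,0,0.13,0,0],
  [0,0,0.1,0,0],
  [0,0,0.04,0,0],
])

```text
time_s: 29.3
ee_pos: [0.5692, 0.1495, 0.1997]
ee_rot: [-180.0, -0.1, 173.2]
wrist_force: [-0.2, 0.2, -0.2]
opening: 0.202
grasp_force: 61.8
```

```bash
python3 -c "
from h import *
o=ctrl.get_obs();print(o['ee_pos'],o['wrist_force'].round(1));report(TT)"
```

```text
[0.56918537 0.14949902 0.19969343] [-0.2  0.2 -0.2]
[ 19.3  40.6 -64.6  95.7  38.9  69.4  28.6] [0.5692 0.1495 0.1997] [-1.800e+02 -1.000e-01  1.732e+02] [-0.2  0.2 -0.2]
pred [267.7 197.7] origin (np.int64(254), np.int64(184)) LMS px [[275.1, 247.5], [265.9, 264.0], [284.7, 257.3]]
#######################......
#########....................
.............................
...................#.........
...##....##........#.........
....#....###.......#.........
.....#######.......#.........
.......######......#.........
.......##.###......#.........
........#.####.....#.........
.........#####...............
..........####...............
...........####...........###
............###..........####
.........................####
..........................###
.............................
.............................
.............................
.............................
.............................
.............................
.............................
........#....................
.............................
##....##.....................
###...##.....................
##...........................
###.........#................
```

Request:
move_arm([
  [-0.1,0,0,0,0],
  [-0.1,0,0,0,0],
  [-0.07,0,0,0,0],
  [-0.07,0,0,0,0],
  [-0.06,0,0,0,0],
], newtons=20)

```text
time_s: 29.85
ee_pos: [0.5979, 0.1469, 0.2009]
ee_rot: [-180.0, -0.2, 173.2]
wrist_force: [-7.0, 1.5, 0.3]
opening: 0.202
grasp_force: 61.8
```

Request:
move_arm([
  [-0.06,0,0,0,0],
  [-0.06,0,0,0,0],
  [-0.06,0,0,0,0],
  [-0.06,0,0,0,0],
  [-0.06,0,0,0,0],
])

```text
time_s: 30.35
ee_pos: [0.6198, 0.1444, 0.2009]
ee_rot: [-180.0, -0.3, 173.2]
wrist_force: [-6.8, 1.5, 1.9]
opening: 0.2
grasp_force: 61.5
```

Request:
move_arm([
  [-0.06,0,0,0,0],
  [-0.06,0,0,0,0],
  [-0.05,0,0,0,0],
  [0,0,0,0,0],
  [0,0,0,0,0],
])

```text
time_s: 30.85
ee_pos: [0.6331, 0.1429, 0.2011]
ee_rot: [180.0, -0.2, 173.2]
wrist_force: [-5.6, 1.6, 2.1]
opening: 0.2
grasp_force: 61.4
```

```bash
python3 -c "
from h import *
report((0,0,.1414))"
```

```text
[ 17.3  44.9 -62.8  85.8  40.5  74.4  33.5] [0.6331 0.1429 0.2011] [180.   -0.2 173.2] [-5.6  1.6  2.1]
pred [266.3 200.9] origin (np.int64(252), np.int64(187)) LMS px [[275.1, 247.5], [265.9, 264.0], [284.7, 257.3]]
.............######..#.......
............######...#.......
............######...#.......
............######...#.......
............######...#.......
............######...#.......
............#####....#.......
............#####............
.............####............
.............####...........#
.............####..........##
.............####..........##
.............####...........#
..............###............
..............##.............
.............................
.............................
.............................
.............................
.............................
..........#.......###........
.................#####.......
........##.......#####.......
........##........####.......
.................#####.......
................####.........
.................#...........
.............................
..................####.......
```

Request:
move_arm([
  [-0.03,0,0,0,0],
  [0,0,0,0,0],
  [0.05,0,0,0,0],
  [0.1,0,0,0,0],
  [0.11,0,0,0,0],
])

```text
time_s: 31.4
ee_pos: [0.6172, 0.144, 0.201]
ee_rot: [180.0, 0.0, 173.1]
wrist_force: [-0.2, -0.6, 0.2]
opening: 0.204
grasp_force: 60.9
```

Request:
move_arm([
  [0,0,0.1,0,0],
  [0,0,0.1,0,0],
  [0,0,0.1,0,0],
  [0,0,0.05,0,0],
  [0,0,0,0,0],
])

```text
time_s: 31.9
ee_pos: [0.6171, 0.1438, 0.1737]
ee_rot: [-180.0, -0.1, 173.1]
wrist_force: [0.8, 0.1, -1.1]
opening: 0.203
grasp_force: 60.9
```

```bash
python3 -c "
from h import *
report((0,0,.1414));print(go(.6155,.1425,.1712))"
```

```text
[ 17.6  45.2 -62.2  90.5  41.7  70.4  30.8] [0.6171 0.1438 0.1737] [-1.800e+02 -1.000e-01  1.731e+02] [ 0.8  0.1 -1.1]
pred [261.  209.7] origin (np.int64(247), np.int64(196)) LMS px [[275.1, 247.5], [265.9, 264.0], [284.7, 257.3]]
..........##....#............
..........##....#............
..........##....#............
...........#.................
...........#.................
...........#.................
...........#....#............
.............................
............#................
............#................
...............#.............
....................####.....
...............##########....
...............##########....
................#########....
................#########....
................#########....
.....................##......
.............................
.......................####..
............##..........###..
............#...........####.
........................###..
.........................###.
.............................
.............................
..................######.....
.............################
............#################
[ 0.02  -0.023  0.041]
```

Request:
move_arm([
  [0.01,-0.01,0.02,0,0],
  [0,0,0.012,0,0],
  [0,0,0,0,0],
  [0,0,0,0,0],
  [0,0,0,0,0],
])

```text
time_s: 32.45
ee_pos: [0.6164, 0.1435, 0.1725]
ee_rot: [180.0, 0.0, 173.1]
wrist_force: [0.4, 0.4, -0.9]
opening: 0.205
grasp_force: 60.9
```

Request:
move_arm([
  [0,0,0.012,0,0],
  [0,0,0.012,0,0],
  [0,0,0,0,0],
  [0,0,0,0,0],
  [0,0,0,0,0],
])

```text
time_s: 32.95
ee_pos: [0.6164, 0.1436, 0.1714]
ee_rot: [180.0, 0.0, 173.1]
wrist_force: [-1.0, -0.5, 5.6]
opening: 0.203
grasp_force: 62.0
```

Request:
move_arm([
  [0,0,0,0,0.3],
  [0,0,0,0,0.5],
  [0,0,0,0,0.7],
  [0,0,0,0,1],
  [0,0,0,0,1],
])

```text
time_s: 33.45
ee_pos: [0.6164, 0.1435, 0.1705]
ee_rot: [180.0, -0.0, 173.1]
wrist_force: [-0.4, -0.1, -0.2]
opening: 0.957
grasp_force: 0.0
```

Request:
move_arm([
  [0,0,0,0,1],
  [0,0,0,0,1],
  [0,0,0,0,1],
  [0,0,0,0,1],
  [0,0,0,0,1],
])

```text
time_s: 33.95
ee_pos: [0.6164, 0.1434, 0.1706]
ee_rot: [180.0, 0.0, 173.1]
wrist_force: [-0.2, 0.3, -0.5]
opening: 1.002
grasp_force: 0.0
```

Request:
move_arm([
  [0,0,-0.1,0,1],
  [0,0,-0.3,0,1],
  [0,0,-0.4,0,1],
  [0,0,-0.4,0,1],
  [0,0,-0.4,0,1],
])

```text
time_s: 34.45
ee_pos: [0.6162, 0.1436, 0.2924]
ee_rot: [180.0, 0.0, 173.2]
wrist_force: [0.7, -0.1, -0.3]
opening: 1.0
grasp_force: 0.0
```

Request:
move_arm([
  [0,0,-0.4,0,1],
  [0,0,-0.2,0,1],
  [0,0,0,0,1],
  [0,0,0,0,1],
  [0,0,0,0,1],
])

```text
time_s: 34.95
ee_pos: [0.6161, 0.143, 0.3344]
ee_rot: [-179.9, -0.1, 173.1]
wrist_force: [-0.7, 0.1, -0.0]
opening: 1.0
grasp_force: 0.0
```

```bash
python3 - <<'E'
from h import *
o=ctrl.get_obs();print(o["time_s"],o["ee_pos"],o["wrist_force"])
ref=pickle.load(open("c0.pkl","rb"))["side"]["img"].astype(int)
a=cam("side");im=a["img"].astype(int)
print("pen px start: top",proj(a,[[.6155,.1438,.196]]),"tip",proj(a,[[.6155,.1438,.03]]))
for nm,w in(("before",ref),("now",im)):
    w=w[155:212,248:272];m=(w.max(2)-w.min(2)<40)&(w.min(2)>120);print(nm)
    print("\n".join("".join(".#"[int(v)] for v in r) for r in m[::2]))
d=abs(im-ref).max(2)>40
print("changed in counter area",d[215:325,250:350].sum(),"vial",d[195:216,282:298].sum(),"stack",d[198:230,192:232].sum())
E
```

```text
34.95 [0.61610734 0.14302035 0.33437117] [-0.70498992  0.10367799 -0.01084655]
pen px start: top [[258.68024122 157.8863012 ]] tip [[260.60223616 210.47415149]]
before
..##################....
..#################.....
.......############.....
.......############.....
........###########.....
........#########.......
........########........
........########........
........#########.......
........###########.....
........#############...
########################
###############...#..###
.......########....#####
................########
##################......
........................
.........######.........
.........######........#
..........#####.........
#.........#####.........
#.........#####.........
..........######........
..........#####.........
............#...........
............#...........
............#..........#
########################
########################
now
########################
########################
###....#################
........################
........################
........################
........################
........################
........################
........################
........#########......#
################........
##....##########........
........##..............
........................
###########.............
........................
..........######........
..........######........
..........######........
..........######........
..........######........
...........#####........
...........#####........
............##..........
............##..........
............##..........
####################....
####################....
changed in counter area 334 vial 59 stack 0
```

```bash
python3 - <<'E'
from h import *
ref=pickle.load(open("c0.pkl","rb"))["side"]["img"]
for im in(ref,cam("side")["img"]):
    h=cv2.cvtColor(im,cv2.COLOR_RGB2HSV)[192:220,276:302];m=(h[...,0]>8)&(h[...,0]<22)&(h[...,1]>150)&(h[...,2]>150)
    ys,xs=np.nonzero(m);print(xs.mean()+276,ys.mean()+192,len(xs))
ctrl.close_job()
E
```

```text
289.5507246376812 199.9855072463768 69
289.758064516129 200.33870967741936 62
the job is handed in; nothing more can be done
```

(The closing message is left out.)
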